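# Scoring plaques from the acrylic rack into the cabinet insert, in reverse order

## Robot

A 7-joint arm with a two-finger parallel gripper is mounted at the origin on the work surface. World frame = base frame: x ahead of the robot, y to its left, z up, the work surface at z = 0. Lengths are in m, angles in rad, forces in N, time in s.
With the tool pointing down it reaches from about 0.425 to 0.925 m from the base axis. Payload 6.8 kg.
Tool frame: the origin (TCP) lies at the very end of the fingers, on their centre line; the grasp point (between the pads) lies 19 mm behind it (r.tcp_to_grasp is the distance from the TCP to the grasp point, in m); z points along the fingers, y is the line along which they close (so a half turn about z gives the same grasp; the last joint's range is limited). The gripper opens to 85 mm and grips with 20 to 120 N. Pads are 22 mm wide; open, the fingers measure 114 mm over their backs; the gripper's body (76 mm by 85 mm) begins 54 mm behind the grasp point. The pads swing forward as they close: fully open they stand 13 mm farther back than shut.
Start: joints at [-1.361, 0.477, 0.022, 1.555, -0.011, 1.109, -0.083], TCP at [0.211, 0.641, 0.231] pointing down, gripper open.
Joint ranges: [-2.96, 2.96], [-0.34, 2.1], [-1.41, 1.46], [0.24, 2.44], [-1.37, 4.51], [0.17, 1.92], [-2.96, 2.96]. Speed limits (rad/s): [2.39, 2.39, 3.14, 3.14, 3.14, 3.14, 3.14].

## Interface

Orientations are given as a rotation vector (axis times angle).
In Python, from bench import r gives the robot as it stands.
- The arm moves only by the tool step_arm, never from a script. Its argument "moves" is a list of rows, each a list of 7 numbers: the shift along the tool's x, y, z in mm, then the turn, a rotation vector about the tool's x, y, z in rad, then the finger opening in mm, from 0 to 85.4. A call has 1 to 8 rows; each row is the pose to reach, as a shift and turn from the pose commanded when the call began, along the tool's axes at that moment; what a row does not reach only later rows make up. A row lasts 1/10 s, in which the tool goes at most 50 mm and 8.59 degrees, less where a joint would pass 70% of its speed; a pose out of reach is approached as far as the arm can. A call with a gripper value outside its range is refused whole. The fingers move at their own pace and stop on an object; "grip_force" is the grip in N (left out, the last holds). Time passes only in rows, so rows that repeat a pose let the fingers close. It gives the time, the measured TCP pose, the force, the opening and the grip force at its end, in the units of the state.
- r.get_obs(): the state, without advancing time (a new reading comes with each control period).
- r.grab_frame(name): name is "scene" or "side" or "wrist"; returns a dict with "image" (480x640x3 uint8, red, green, blue), "depth" (480x640 float32, m along the optical axis (not along the pixel's ray), 0 where there is no reading), "mtx" (3x3 intrinsics, pixels), "rvec" (rotation vector, rad) and "tvec" (3), from world to camera coordinates, as OpenCV has them. Camera axes: x right, y down, z forward; pixel columns grow to the right and rows downward; lengths in m; the calibration is good to about 2 mm. A picture is of the moment at which its call begins.
- r.hand_in(): hands the job in; it is judged then, once.
The state is a dict: "clock": time; "joints": joint angles; "qvel": joint speeds; "tau": joint torques, N m; "tcp_pos": TCP position; "orientation": TCP orientation; "contact_force": force on the tool from outside, world axes, zero at the start; "moment": the same for the moment, N m; "grip_width": finger opening in m; "gripper_force": force on a finger pad.
Only numpy, scipy, OpenCV 4.12 (cv2) and the standard library are available. Lean on these libraries where they do the work, as an engineer would, in place of code of your own. Each camera call takes 0.05 s, during which the arm holds its last target. There are 200 camera calls.

## Task

Move the four scoring plaques from the clear acrylic rack into the white slotted insert, one to a slot, each standing upright on its edge, and in the reverse order, because the insert goes into the cabinet turned round: the plaque at the robot's left end of the clear rack goes into the insert's rightmost slot, the next one into the slot beside it, and so on. Keep the plaques upright on the way, and leave the dice cup where it stands.

Things in the scene. Friction and masses are not known exactly. Their poses are not given: they have to be found in the camera images.
- sorter: White plastic slotted insert of the tile cabinet, fixed: 104 mm (x) by 214 mm (y), 27 mm high, with four equal empty slots in a row along its y axis, centres at y = -75, -25, +25, +75 mm (pitch 50 mm). Each slot is 24 mm wide (y) and 92 mm long (x), its dark floor 11 mm above the underside, its ribs 16 mm higher. Origin at the centre of its underside; z up; its +y end is towards the robot's left (turned at most about 17 degrees either way).
- plaque_a: The smallest scoring plaque: ivory plastic with a green back, 30 mm wide (its x), 14 mm thick (its y), 52 mm tall (its z), 25 g give or take 30 %. Loose; starts standing upright in a channel of the clear rack, its broad faces looking along the row. Origin at the centre of its underside. Grip it by the broad faces from above; the neighbours stand 50 mm away, centre to centre, so the fingers must not be opened wide.
- plaque_b: The second smallest scoring plaque: ivory plastic with a green back, 42 mm wide (its x), 14 mm thick (its y), 58 mm tall (its z), 39 g give or take 30 %. Loose; starts standing upright in a channel of the clear rack, its broad faces looking along the row. Origin at the centre of its underside. Grip it by the broad faces from above; the neighbours stand 50 mm away, centre to centre, so the fingers must not be opened wide.
- plaque_c: The second largest scoring plaque: ivory plastic with a green back, 54 mm wide (its x), 14 mm thick (its y), 64 mm tall (its z), 56 g give or take 30 %. Loose; starts standing upright in a channel of the clear rack, its broad faces looking along the row. Origin at the centre of its underside. Grip it by the broad faces from above; the neighbours stand 50 mm away, centre to centre, so the fingers must not be opened wide.
- plaque_d: The largest scoring plaque: ivory plastic with a green back, 66 mm wide (its x), 14 mm thick (its y), 70 mm tall (its z), 74 g give or take 30 %. Loose; starts standing upright in a channel of the clear rack, its broad faces looking along the row. Origin at the centre of its underside. Grip it by the broad faces from above; the neighbours stand 50 mm away, centre to centre, so the fingers must not be opened wide.
- channel_a: One of the clear rack's four clear acrylic slot channels, fixed in a row 50 mm apart; plaque_a stands in it at the start, so it marks that first place. 98 mm (x) by 26 mm (y); slot 20 mm wide, 92 mm long, floor 5 mm above the origin, walls 16 mm higher. Origin: centre of its underside, 6 mm above the table. z up, x along the slot, +y along the row to the robot's left (within 18 degrees).
- channel_b: One of the clear rack's four clear acrylic slot channels, fixed in a row 50 mm apart; plaque_b stands in it at the start, so it marks that first place. 98 mm (x) by 26 mm (y); slot 20 mm wide, 92 mm long, floor 5 mm above the origin, walls 16 mm higher. Origin: centre of its underside, 6 mm above the table. z up, x along the slot, +y along the row to the robot's left (within 18 degrees).
- channel_c: One of the clear rack's four clear acrylic slot channels, fixed in a row 50 mm apart; plaque_c stands in it at the start, so it marks that first place. 98 mm (x) by 26 mm (y); slot 20 mm wide, 92 mm long, floor 5 mm above the origin, walls 16 mm higher. Origin: centre of its underside, 6 mm above the table. z up, x along the slot, +y along the row to the robot's left (within 18 degrees).
- channel_d: One of the clear rack's four clear acrylic slot channels, fixed in a row 50 mm apart; plaque_d stands in it at the start, so it marks that first place. 98 mm (x) by 26 mm (y); slot 20 mm wide, 92 mm long, floor 5 mm above the origin, walls 16 mm higher. Origin: centre of its underside, 6 mm above the table. z up, x along the slot, +y along the row to the robot's left (within 18 degrees).
- dice_cup: Red plastic dice cup, bystander, 68 mm wide, 68 mm high, loose, standing between the rack and the sorter. Origin at the centre of its underside.
Things that resemble listed ones, but are neither listed nor needed, are in the scene too. Leave any blue or purple look-alike of the plaque_c alone.

How it is judged:
By the outcome, as a careful person would: the job done as asked, in the order asked, and still so for the second after the job is handed in, with the robot touching nothing.
It also fails if it takes over 125 s, if anything falls off the work surface, if the arm or the gripper's body presses on something with over 40 N, if the wrist force passes 120 N, or if a joint passes its speed limit or range.

## Working session

There is one attempt and no reset: what is moved stays moved. The work goes in short steps, Python scripts to look and compute and a tool call to move; the robot and the scene stay as the last step left them, time stands still between calls to the robot, and variables do not carry over. Pictures are saved under pics/ and viewed, at most 14 in all, crops included, and the job is handed in when it is done.

Besides the shell and the picture viewer there is one more tool, called by a JSON object that holds its "method" and its "body", one argument or row to a line. step_arm: Moves the arm, as the interface text tells. Its arguments: {"type":"object","properties":{"moves":{"type":"array","items":{"type":"array","items":{"type":"number"}}},"grip_force":{"type":"number"}},"required":["moves"]}

```bash
ls; mkdir -p pics
cat > h.py <<'E'
import numpy as np, cv2
from bench import r
def grab(n):
    f=r.grab_frame(n); return f
def save(f,name): cv2.imwrite('pics/'+name,cv2.cvtColor(f['image'],cv2.COLOR_RGB2BGR))
def ray(f,uv,z):
    R=cv2.Rodrigues(np.array(f['rvec'],float))[0]; t=np.array(f['tvec'],float).ravel()
    c=-R.T@t
    uv=np.array(uv,float).reshape(-1,2)
    d=(np.linalg.inv(f['mtx'])@np.c_[uv,np.ones(len(uv))].T).T@R
    s=(z-c[2])/d[:,2]
    return c+s[:,None]*d
def world(f):
    R=cv2.Rodrigues(np.array(f['rvec'],float))[0]; t=np.array(f['tvec'],float).ravel()
    v,u=np.mgrid[0:480,0:640]
    p=np.stack([u,v,np.ones_like(u)],-1)@np.linalg.inv(f['mtx']).T*f['depth'][...,None]
    return (p-t)@R
def proj(f,P):
    return cv2.projectPoints(np.array(P,float).reshape(-1,3),np.array(f['rvec'],float),np.array(f['tvec'],float),f['mtx'],None)[0].reshape(-1,2)
E
python3 - <<'E'
from h import *
for n in ['scene','side']:
    f=grab(n); save(f,n+'0.png'); np.savez(n+'0.npz',**f)
    R=cv2.Rodrigues(np.array(f['rvec'],float))[0]; print(n,-R.T@np.array(f['tvec']).ravel())
o=r.get_obs();print(o)
E
```

```text
pics
scene [ 0.90456206 -0.51351094  0.94929195]
side [0.35499258 0.69373334 0.52105676]
{'clock': 0.1, 'joints': array([-1.36109531,  0.4777172 ,  0.02234708,  1.55636793, -0.0115174 ,
        1.10932426, -0.0831201 ]), 'qvel': array([-0.00047034, -0.00081997,  0.00053037, -0.00217479, -0.00086894,
        0.00141831,  0.00138191]), 'tau': array([ 3.82765284e-03, -5.97757101e+01,  1.61367293e+00, -2.81956530e+01,
        1.28193595e-02,  4.97792324e-03, -3.26423492e-05]), 'tcp_pos': array([0.21076039, 0.64067203, 0.23041671]), 'orientation': array([-4.97095855e-01, -3.10185412e+00,  2.64081611e-03]), 'contact_force': array([ 0.07114686, -0.26802354, -0.11834614]), 'moment': array([-0.00393435,  0.06558767, -0.04318969]), 'gripper_force': 0.0, 'grip_width': 0.08540918256801482}
```

View pics/scene0.png

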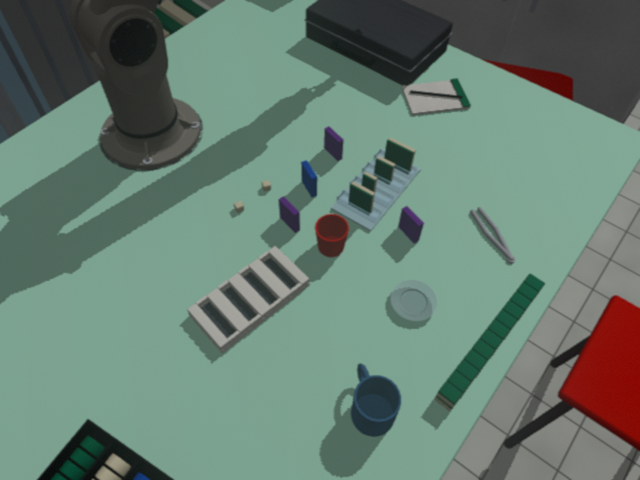

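View pics/side0.png

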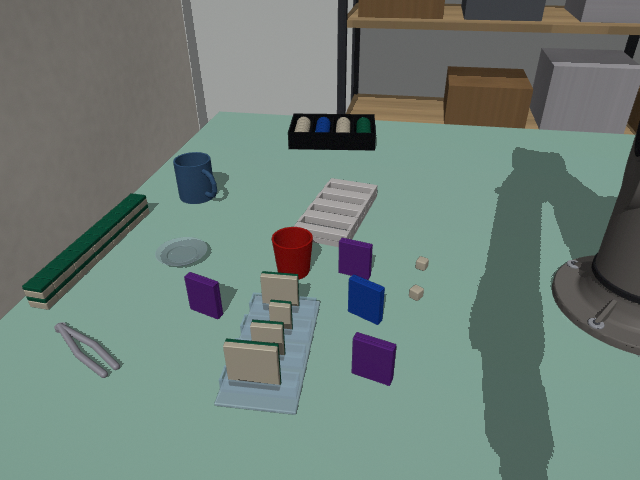

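Scene: the rack at about (375,190) holds ivory/green plaques at (400,155), (385,168), (370,182) and (361,197). The insert is at (250,297) and the red cup at (332,235). Look-alikes to avoid are purple (333,143), (289,213), (411,224), blue (309,178) and the green tile strip (490,340). In the side view, left to right (+y first), the plaques are d (253,362), b (268,337), a (281,315) and c (280,290).

```bash
cat > m.py <<'E'
from h import *
def load(n): return dict(np.load(n))
for n in ['scene','side']:
    f=load(n+'0.npz'); W=world(f); im=f['image'].astype(int); z=W[...,2]
    hsv=cv2.cvtColor(f['image'],cv2.COLOR_RGB2HSV)
    roi=np.zeros((480,640),bool)
    if n=='scene': roi[130:230,320:430]=1; sroi=(slice(235,360),slice(180,320))
    else: roi[260:410,215:320]=1; sroi=(slice(170,250),slice(290,390))
    ok=roi&(z>.034)&(z<.1)&(f['depth']>0)&(hsv[...,0]<90)&~((hsv[...,0]<8)&(hsv[...,1]>120))
    k,l,st,c=cv2.connectedComponentsWithStats(ok.astype(np.uint8))
    for i in range(1,k):
        if st[i,4]<40: continue
        P=W[l==i]; top=P[P[:,2]>np.percentile(P[:,2],97)-.012]
        (cx,cy),(w,h),a=cv2.minAreaRect((P[:,:2]*1000).astype(np.float32))
        print(n,'px',c[i].round(),'n',st[i,4],'mean',P.mean(0).round(4),'ztop',np.percentile(P[:,2],98).round(4),'rect',round(cx,1),round(cy,1),round(w,1),round(h,1),round(a,1))
    m=np.zeros((480,640),bool); m[sroi]=1
    ok=m&(abs(z-.027)<.006)&(hsv[...,1]<60)&(hsv[...,2]>100)
    k,l,st,c=cv2.connectedComponentsWithStats(ok.astype(np.uint8)); i=1+st[1:,4].argmax()
    P=W[l==i]
    print(n,'sorter',c[i],st[i,4],np.median(P[:,2]),cv2.minAreaRect((P[:,:2]*1000).astype(np.float32)))
    m=(hsv[...,1]>150)&((hsv[...,0]<8)|(hsv[...,0]>172))&(z>.058)&(z<.08)&(W[...,0]<.8)&(abs(W[...,1])<.4)&(W[...,0]>.3)
    P=W[m]; print('cup',len(P),P.min(0),P.max(0))
E
python3 m.py
```

```text
scene px [399. 152.] n 575 mean [0.5259 0.2666 0.0633] ztop 0.0833 rect 524.4 270.9 67.2 22.5 1.4
scene px [384. 167.] n 293 mean [0.5218 0.2159 0.0571] ztop 0.0717 rect 520.0 219.2 41.9 18.7 5.2
scene px [364. 190.] n 621 mean [0.5264 0.1332 0.0586] ztop 0.0771 rect 527.4 144.4 54.3 63.7 1.2
scene sorter [246.67976012 295.97211394] 3335 0.026378037379776686 ((490.20111083984375, -185.87921142578125), (214.2301788330078, 107.39669036865234), 80.97134399414062)
cup 158 [ 0.50306147 -0.02341674  0.05998379] [0.56972126 0.04313111 0.0714244 ]
side px [265. 330.] n 4179 mean [0.5224 0.2168 0.0607] ztop 0.0823 rect 527.9 195.6 66.2 165.9 2.4
side sorter [336.66108418 207.66064346] 2269 0.02746163922046894 ((491.854248046875, -186.50045776367188), (217.9672088623047, 105.04656219482422), 80.56945037841797)
cup 538 [ 0.50347275 -0.02367782  0.0580242 ] [0.56972588 0.04433388 0.07046637]
```

Run:
```python
import cv2
a=cv2.imread('pics/scene0.png')[120:250,280:440]; b=cv2.imread('pics/side0.png')[225:415,170:410]
a=cv2.resize(a,(400,325),interpolation=cv2.INTER_CUBIC); b=cv2.resize(b,(400,317),interpolation=cv2.INTER_CUBIC)
cv2.imwrite('pics/crop0.png',cv2.hconcat([a[:317],b]))
```

```text
(no output)
```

View pics/crop0.png

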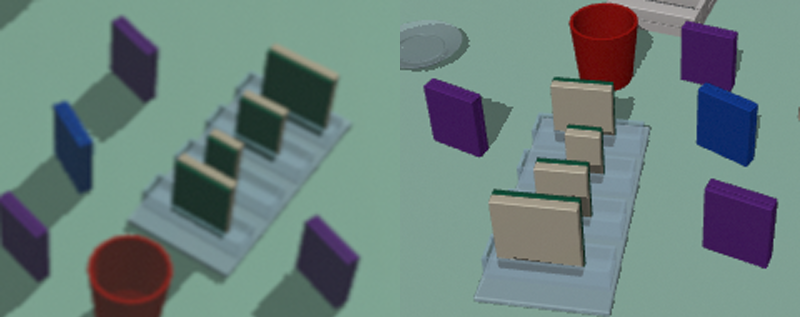

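Row order from the robot's left is d, b, a, c, with the purple/blue ones excluded. Next I'll refine the plaque tops and neighbour positions and plan the first reach.

```bash
cat > m2.py <<'E'
from h import *
T=dict(a=.063,b=.069,c=.075,d=.081); Y=dict(d=.27,b=.219,a=.17,c=.12)
for n in ['scene','side']:
    f=dict(np.load(n+'0.npz')); W=world(f); hsv=cv2.cvtColor(f['image'],cv2.COLOR_RGB2HSV)
    for k in 'dbac':
        m=(abs(W[...,2]-T[k]-.001)<.0035)&(abs(W[...,1]-Y[k])<.022)&(abs(W[...,0]-.525)<.05)&(f['depth']>0)
        P=W[m]*1000
        (cx,cy),s,a=cv2.minAreaRect(P[:,:2].astype(np.float32))
        print(n,k,len(P),'c',round(cx,1),round(cy,1),np.round(s,1),round(a,1),'x',P[:,0].min().round(1),P[:,0].max().round(1),'z',P[:,2].max().round(1))
    m=(hsv[...,1]>120)&(hsv[...,0]>105)&(hsv[...,0]<160)&(W[...,2]>.03)&(W[...,2]<.09)
    k,l,st,c=cv2.connectedComponentsWithStats(m.astype(np.uint8))
    for i in range(1,k):
        if st[i,4]>60: print('lookalike',W[l==i].mean(0).round(3))
E
cat >> h.py <<'E'
from scipy.spatial.transform import Rotation as Ro
def mv(x,y,z,deg):
    "tool-frame shift mm + rotvec from measured pose to TCP (m), tool y axis at angle deg"
    o=r.get_obs(); R=Ro.from_rotvec(o['orientation']).as_matrix()
    a=np.radians(deg); ty=np.array([np.cos(a),np.sin(a),0])
    if ty@R[:,1]<0: ty=-ty
    tz=np.array([0,0,-1.]); G=np.c_[np.cross(ty,tz),ty,tz]
    d=R.T@(np.array([x,y,z])-o['tcp_pos'])*1000
    print('t',round(o['clock'],2),'tcp',o['tcp_pos'].round(4),'move',d.round(1),Ro.from_matrix(R.T@G).as_rotvec().round(4),'w',round(o['grip_width']*1000,1))
E
python3 m2.py; python3 -c "
from h import *
mv(.52,.27,.2,92)"
```

```text
scene d 146 c 523.7 269.6 [65.  17.3] 4.5 x 491.0 555.9 z 85.2
scene b 99 c 519.4 218.4 [41.8 17. ] 5.7 x 499.1 540.5 z 73.1
scene a 69 c 515.2 168.4 [29.1 15.1] 3.1 x 500.6 530.0 z 66.8
scene c 137 c 528.1 122.1 [52.9 16. ] 2.5 x 501.7 554.7 z 79.2
lookalike [0.381 0.219 0.064]
lookalike [0.408 0.098 0.055]
lookalike [0.434 0.001 0.063]
lookalike [0.644 0.137 0.064]
lookalike [ 0.584 -0.532  0.039]
side d 534 c 524.9 270.4 [66.  15.8] 4.4 x 491.9 557.9 z 83.7
side b 277 c 520.3 219.1 [41.8 15.5] 3.6 x 499.4 541.3 z 71.2
side a 177 c 515.8 168.7 [29.5 15.6] 4.5 x 501.3 531.0 z 65.9
side c 260 c 529.0 121.4 [53.8 16.9] 1.5 x 502.1 555.9 z 78.6
lookalike [ 0.596 -0.577  0.041]
lookalike [ 0.8   -0.205  0.064]
lookalike [ 0.756 -0.191  0.055]
lookalike [0.433 0.005 0.051]
lookalike [0.641 0.142 0.052]
lookalike [0.403 0.107 0.051]
lookalike [0.38  0.224 0.052]
t 0.1 tcp [0.2108 0.6407 0.2304] move [-409.6 -255.4   30.9] [-1.700e-03 -2.000e-04 -3.527e-01] w 85.4
```

{"method": "step_arm", "body": {
  "moves": [
    [-50, -31, 0, 0, 0, -0.05, 50],
    [-100, -62, 0, 0, 0, -0.1, 36],
    [-150, -93, 0, 0, 0, -0.15, 36],
    [-200, -124, 5, 0, 0, -0.2, 36],
    [-250, -155, 10, 0, 0, -0.25, 36],
    [-300, -186, 20, 0, 0, -0.3, 36],
    [-350, -217, 25, 0, 0, -0.35, 36],
    [-390, -240, 30, 0, 0, -0.38, 36]
  ],
  "grip_force": 30
}}

```text
clock: 0.9
tcp_pos: [0.4685, 0.3342, 0.2072]
orientation: [0.101, -3.14, 0.0]
contact_force: [1.0, 0.8, 0.1]
grip_width: 0.0358
gripper_force: 0.0
```

```bash
python3 -c "
from h import *
mv(.5245,.27,.15,94)"
```

```text
t 0.9 tcp [0.4685 0.3342 0.2072] move [-51.8 -67.6  57.2] [-0.0002 -0.0004 -0.0057] w 35.8
```

{"method": "step_arm", "body": {
  "moves": [
    [-20, -25, 0, 0, 0, 0, 36],
    [-40, -50, 10, 0, 0, 0, 36],
    [-45, -60, 20, 0, 0, 0, 36],
    [-45, -60, 20, 0, 0, 0, 36],
    [-45, -60, 20, 0, 0, 0, 36]
  ]
}}

```text
clock: 1.4
tcp_pos: [0.515, 0.2804, 0.1872]
orientation: [0.1, -3.138, -0.0]
contact_force: [-0.8, 0.2, -0.3]
grip_width: 0.0358
gripper_force: 0.0
```

```bash
cat > wr.py <<'E'
import sys
from h import *
f=grab('wrist'); save(f,sys.argv[1]); np.savez('w.npz',**f)
W=world(f); hsv=cv2.cvtColor(f['image'],cv2.COLOR_RGB2HSV)
E
python3 wr.py w1.png; python3 -c "
from h import *
mv(.5245,.27,.1,94)"
```

```text
t 1.45 tcp [0.515  0.2811 0.1876] move [ -8.8 -11.7  87.6] [ 0.0009 -0.0009 -0.0049] w 35.7
```

View pics/w1.png

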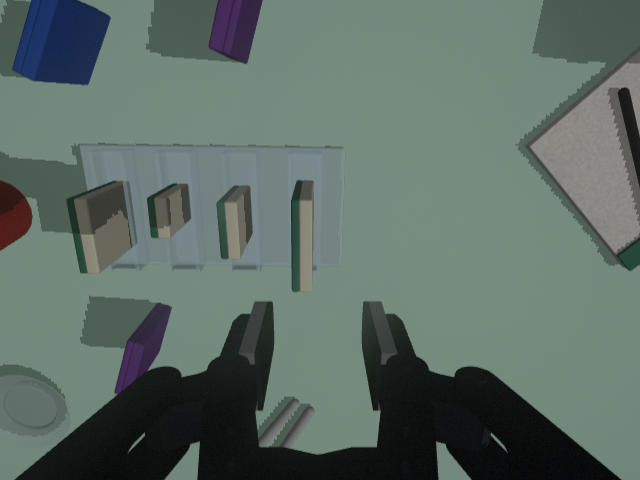

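The wrist view shows plaque d's top edge at about (303,235), b at (236,222), a at (170,210) and c at (100,227). The purple/blue ones are separate. I'll measure the tops from here.

```bash
cat > m3.py <<'E'
from h import *
f=dict(np.load('w.npz')); W=world(f)
T=dict(a=.063,b=.069,c=.075,d=.081); Y=dict(d=.27,b=.219,a=.169,c=.122)
for k in 'dbac':
    m=(abs(W[...,2]-T[k])<.004)&(abs(W[...,1]-Y[k])<.022)&(abs(W[...,0]-.525)<.05)&(f['depth']>0)
    if m.sum()<20: continue
    P=W[m]*1000;(cx,cy),s,a=cv2.minAreaRect(P[:,:2].astype(np.float32))
    print(k,len(P),'c',round(cx,1),round(cy,1),np.round(s,1),round(a,1),'z',np.median(P[:,2]).round(1))
ok=(abs(W[...,2]-.0195)<.012)
E
python3 m3.py
```

```text
d 1938 c 522.9 270.0 [66.2 14. ] 2.5 z 81.4
b 1233 c 518.3 218.8 [42.4 14.6] 3.4 z 69.3
a 902 c 513.7 168.7 [30.  14.8] 2.5 z 63.4
c 1764 c 526.5 121.9 [53.9 15.1] 2.4 z 75.2
```

```bash
python3 -c "
from h import *
mv(.523,.27,.12,92.5)"
```

```text
t 1.45 tcp [0.515  0.2811 0.1876] move [ -7.3 -11.6  67.6] [ 0.0009 -0.0009  0.0213] w 35.7
```

{"method": "step_arm", "body": {
  "moves": [
    [-7, -11, 20, 0, 0, 0.02, 36],
    [-7, -11, 50, 0, 0, 0.02, 36],
    [-7, -11, 67, 0, 0, 0.02, 36],
    [-7, -11, 67, 0, 0, 0.02, 36],
    [-7, -11, 67, 0, 0, 0.02, 36]
  ]
}}

```text
clock: 1.95
tcp_pos: [0.5236, 0.2701, 0.1213]
orientation: [-0.07, 3.141, 0.001]
contact_force: [-0.3, 0.1, -0.4]
grip_width: 0.0363
gripper_force: 0.0
```

```bash
python3 -c "
from h import *
mv(.523,.27,.046,92.5)"
```

```text
t 1.95 tcp [0.5236 0.2701 0.1213] move [ 0.6 -0.2 75.3] [0.0008 0.0001 0.0008] w 36.3
```

{"method": "step_arm", "body": {
  "moves": [
    [0, 0, 25, 0, 0, 0, 36],
    [0, 0, 50, 0, 0, 0, 36],
    [0, 0, 75, 0, 0, 0, 36],
    [0, 0, 75, 0, 0, 0, 36],
    [0, 0, 75, 0, 0, 0, 10],
    [0, 0, 75, 0, 0, 0, 10],
    [0, 0, 75, 0, 0, 0, 10],
    [0, 0, 75, 0, 0, 0, 10]
  ],
  "grip_force": 30
}}

```text
clock: 2.75
tcp_pos: [0.5252, 0.2694, 0.0475]
orientation: [-0.066, 3.138, 0.003]
contact_force: [-0.9, -0.2, 7.1]
grip_width: 0.0136
gripper_force: 36.7
```

{"method": "step_arm", "body": {
  "moves": [
    [0, 0, -15, 0, 0, 0, 10],
    [0, 0, -40, 0, 0, 0, 10],
    [0, 0, -65, 0, 0, 0, 10],
    [0, 0, -90, 0, 0, 0, 10],
    [0, 0, -115, 0, 0, 0, 10],
    [0, 0, -115, 0, 0, 0, 10],
    [0, 0, -115, 0, 0, 0, 10]
  ]
}}

```text
clock: 3.45
tcp_pos: [0.5243, 0.2686, 0.1617]
orientation: [-0.066, 3.139, 0.002]
contact_force: [-0.2, -0.2, -1.1]
grip_width: 0.0136
gripper_force: 35.6
```

```bash
cat > goal.py <<'E'
from h import *
import sys
yaw=-9.2; c=np.array([.491,-.186]); a=np.radians(yaw)
for k,y in dict(d=-75,b=-25,a=25,c=75).items():
    p=c+y/1000*np.array([-np.sin(a),np.cos(a)]); print(k,p.round(4))
mv(.479,-.26,.165,80.8)
E
python3 goal.py
```

```text
d [ 0.479 -0.26 ]
b [ 0.487  -0.2107]
a [ 0.495  -0.1613]
c [ 0.503 -0.112]
t 3.45 tcp [0.5243 0.2686 0.1617] move [  67.5 -526.2   -3.8] [0.0011 0.0014 0.2027] w 13.6
```

{"method": "step_arm", "body": {
  "moves": [
    [4, -30, 0, 0, 0, 0, 10],
    [8, -70, 0, 0, 0, 0.02, 10],
    [14, -110, 0, 0, 0, 0.04, 10],
    [20, -150, 0, 0, 0, 0.06, 10],
    [25, -190, 0, 0, 0, 0.08, 10],
    [30, -230, 0, 0, 0, 0.1, 10],
    [35, -270, 0, 0, 0, 0.12, 10],
    [40, -305, 0, 0, 0, 0.13, 10]
  ]
}}

```text
clock: 4.25
tcp_pos: [0.4955, -0.0401, 0.1597]
orientation: [-0.14, -3.136, 0.001]
contact_force: [1.0, -0.2, -1.1]
grip_width: 0.0133
gripper_force: 35.6
```

{"method": "step_arm", "body": {
  "moves": [
    [4, -35, 0, 0, 0, 0, 10],
    [8, -70, 0, 0, 0, 0.02, 10],
    [14, -110, 0, 0, 0, 0.04, 10],
    [18, -150, 0, 0, 0, 0.06, 10],
    [20, -180, 0, 0, 0, 0.07, 10],
    [20, -200, 0, 0, 0, 0.07, 10],
    [20, -200, 0, 0, 0, 0.07, 10]
  ]
}}

```text
clock: 4.95
tcp_pos: [0.4576, -0.2385, 0.1598]
orientation: [-0.256, -3.129, 0.002]
contact_force: [0.3, 0.8, 0.0]
grip_width: 0.0132
gripper_force: 35.6
```

```bash
python3 wr.py w2.png; python3 goal.py|tail -1
```

```text
t 5.0 tcp [ 0.4582 -0.2364  0.1597] move [-24.3 -20.   -5.3] [-0.0001 -0.0021 -0.0003] w 13.7
```

View pics/w2.png

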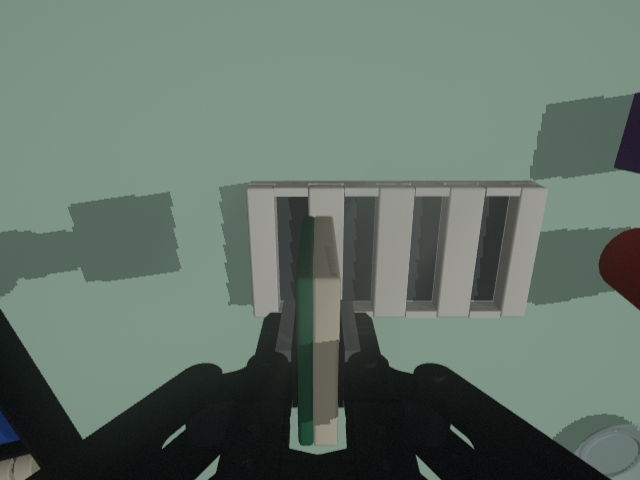

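The wrist view has d held upright. The insert spans (250–547, 182–318), with the rightmost (-y) slot at (291,250) and free. I'll measure its rim from here.

```bash
cat > m4.py <<'E'
from h import *
f=dict(np.load('w.npz')); W=world(f)
hsv=cv2.cvtColor(f['image'],cv2.COLOR_RGB2HSV)
m=(abs(W[...,2]-.0275)<.0035)&(hsv[...,1]<40)&(f['depth']>0)&(abs(W[...,0]-.49)<.1)&(abs(W[...,1]+.19)<.16)
k,l,st,c=cv2.connectedComponentsWithStats(m.astype(np.uint8)); i=1+st[1:,4].argmax()
P=W[l==i]*1000; print(len(P),np.median(P[:,2]),cv2.minAreaRect(P[:,:2].astype(np.float32)))
s=(abs(W[...,2]-.011)<.003)&(hsv[...,2]<110)&(abs(W[...,0]-.49)<.06)&(abs(W[...,1]+.19)<.12)&(f['depth']>0)
k,l,st,c=cv2.connectedComponentsWithStats(s.astype(np.uint8))
for i in range(1,k):
    if st[i,4]>150:
        Q=W[l==i]*1000; R=cv2.minAreaRect(Q[:,:2].astype(np.float32)); print('slot',c[i].round(),np.round(R[0],1),np.round(R[1],1),round(R[2],1))
E
python3 m4.py; python3 -c "
from h import *
f=dict(np.load('w.npz'));R=cv2.Rodrigues(np.array(f['rvec'],float))[0]; print(-R.T@np.array(f['tvec']).ravel(), proj(f,[[.479,-.26,.027],[.487,-.2107,.027],[.503,-.112,.027]]))"
```

```text
19627 27.42056438458925 ((490.3651123046875, -187.4246826171875), (214.38327026367188, 104.84886169433594), 80.67996215820312)
slot [289. 241.] [ 480.4 -262.6] [23.4 89.1] 80.4
slot [358. 248.] [ 488.4 -211.9] [23.6 89.8] 80.8
slot [424. 249.] [ 497.  -161.2] [21.8 89. ] 80.7
slot [489. 249.] [ 505.3 -110.5] [20.1 89.1] 80.8
[ 0.3734533  -0.22462143  0.30316004] [[294.31394569 257.25169588]
 [361.14249264 257.08667816]
 [495.08836288 256.73597348]]
```

```bash
python3 -c "
from h import *
mv(.479,-.261,.12,80.7)"
```

```text
t 5.0 tcp [ 0.4582 -0.2364  0.1597] move [-24.6 -21.   39.7] [-0.0001 -0.0021  0.0014] w 13.7
```

{"method": "step_arm", "body": {
  "moves": [
    [-12, -10, 10, 0, 0, 0, 10],
    [-24, -21, 30, 0, 0, 0, 10],
    [-24, -21, 40, 0, 0, 0, 10],
    [-24, -21, 40, 0, 0, 0, 10],
    [-24, -21, 40, 0, 0, 0, 10],
    [-24, -21, 40, 0, 0, 0, 10]
  ]
}}

```text
clock: 5.6
tcp_pos: [0.48, -0.2592, 0.1212]
orientation: [0.246, 3.131, 0.0]
contact_force: [0.0, 0.2, -0.7]
grip_width: 0.0135
gripper_force: 35.5
```

```bash
python3 wr.py w3.png;python3 -c "
from h import *
mv(.479,-.261,.0465,80.7)"
```

```text
t 5.65 tcp [ 0.4801 -0.2594  0.1213] move [ 0.9 -1.8 74.8] [0.0002 0.0008 0.0051] w 13.4
```

View pics/w3.png

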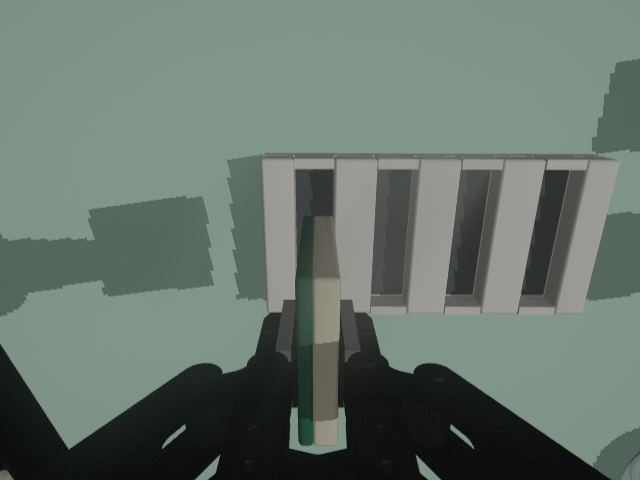

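The plaque is over the rightmost slot (315,190), aligned with it. Descending.

{"method": "step_arm", "body": {
  "moves": [
    [0, -1.5, 20, 0, 0, 0, 10],
    [0, -1.5, 40, 0, 0, 0, 10],
    [0, -1.5, 58, 0, 0, 0, 10],
    [0, -1.5, 66, 0, 0, 0, 10],
    [0, -1.5, 73, 0, 0, 0, 10],
    [0, -1.5, 73, 0, 0, 0, 10],
    [0, -1.5, 73, 0, 0, 0, 10]
  ]
}}

```text
clock: 6.35
tcp_pos: [0.4801, -0.2616, 0.0482]
orientation: [0.248, 3.131, -0.0]
contact_force: [-0.5, -0.3, -0.7]
grip_width: 0.0136
gripper_force: 35.8
```

{"method": "step_arm", "body": {
  "moves": [
    [0, 0, 1, 0, 0, 0, 10],
    [0, 0, 1, 0, 0, 0, 10],
    [0, 0, 1, 0, 0, 0, 20],
    [0, 0, 1, 0, 0, 0, 30],
    [0, 0, 1, 0, 0, 0, 34],
    [0, 0, 1, 0, 0, 0, 34],
    [0, 0, -20, 0, 0, 0, 34],
    [0, 0, -50, 0, 0, 0, 34]
  ]
}}

```text
clock: 7.15
tcp_pos: [0.4783, -0.2608, 0.0967]
orientation: [-0.247, -3.128, -0.002]
contact_force: [-0.0, -0.1, 0.2]
grip_width: 0.034
gripper_force: 0.0
```

{"method": "step_arm", "body": {
  "moves": [
    [0, 0, -30, 0, 0, 0, 36],
    [0, 10, -60, 0, 0, 0, 36],
    [0, 50, -65, 0, 0, 0, 36],
    [0, 90, -65, 0, 0, 0, 36],
    [0, 130, -65, 0, 0, 0, 36],
    [0, 170, -65, 0, 0, 0, 36],
    [0, 210, -65, 0, 0, -0.05, 36],
    [0, 250, -65, 0, 0, -0.1, 36]
  ]
}}

```text
clock: 7.95
tcp_pos: [0.5189, -0.0129, 0.1627]
orientation: [0.088, 3.14, -0.0]
contact_force: [1.1, -0.5, 0.3]
grip_width: 0.0358
gripper_force: 0.0
```

```bash
python3 -c "
from h import *
mv(.518,.219,.16,93)
f=grab('side');W=world(f)
m=(abs(W[...,0]-.479)<.05)&(abs(W[...,1]+.261)<.03)&(W[...,2]>.035)&(f['depth']>0);P=W[m];print(len(P),P.mean(0),P.max(0),P.min(0))
T=P[P[:,2]>.078]*1000
print(cv2.minAreaRect(T[:,:2].astype(np.float32)))"
```

```text
t 7.95 tcp [ 0.5189 -0.0129  0.1627] move [ 13.9 231.5   2.7] [-0.      0.0002 -0.1082] w 35.8
754 [ 0.47907531 -0.25583891  0.06142065] [ 0.51276606 -0.24585232  0.08382558] [ 0.44647038 -0.27340915  0.03503134]
((479.6795349121094, -262.1430969238281), (21.494707107543945, 65.77558135986328), 82.90290832519531)
```

{"method": "step_arm", "body": {
  "moves": [
    [2, 40, 0, 0, 0, -0.03, 36],
    [4, 80, 0, 0, 0, -0.06, 36],
    [8, 120, 0, 0, 0, -0.1, 36],
    [12, 160, 0, 0, 0, -0.11, 36],
    [14, 200, 0, 0, 0, -0.11, 36],
    [14, 225, 0, 0, 0, -0.11, 36],
    [14, 225, 0, 0, 0, -0.11, 36],
    [14, 225, 0, 0, 0, -0.11, 36]
  ]
}}

```text
clock: 8.8
tcp_pos: [0.5178, 0.2108, 0.1623]
orientation: [0.083, -3.14, 0.001]
contact_force: [0.3, -0.9, 0.5]
grip_width: 0.0361
gripper_force: 0.0
```

```bash
python3 -c "
from h import *
mv(.5185,.2188,.1,93)"; python3 wr.py w4.png; python3 m3.py
```

```text
t 8.8 tcp [0.5178 0.2108 0.1623] move [-1.1  8.  62.3] [-0.0006 -0.0005  0.0006] w 36.1
b 1387 c 518.3 218.8 [42.3 13.9] 3.1 z 69.4
a 1014 c 513.6 168.6 [30.  14.3] 2.2 z 63.3
c 1960 c 526.6 121.5 [54.  14.6] 2.3 z 75.3
```

{"method": "step_arm", "body": {
  "moves": [
    [-1, 8, 20, 0, 0, 0, 36],
    [-1, 8, 50, 0, 0, 0, 36],
    [-1, 8, 62, 0, 0, 0, 36],
    [-1, 8, 62, 0, 0, 0, 36],
    [-1, 8, 62, 0, 0, 0, 36]
  ]
}}

```text
clock: 9.35
tcp_pos: [0.5191, 0.2181, 0.1012]
orientation: [-0.08, 3.14, -0.0]
contact_force: [-0.7, 0.7, 0.2]
grip_width: 0.036
gripper_force: 0.0
```

{"method": "step_arm", "body": {
  "moves": [
    [0, 1, 25, 0, 0, 0, 36],
    [0, 1, 50, 0, 0, 0, 36],
    [0, 1, 62, 0, 0, 0, 36],
    [0, 1, 62, 0, 0, 0, 36],
    [0, 1, 62, 0, 0, 0, 10],
    [0, 1, 62, 0, 0, 0, 10],
    [0, 1, 62, 0, 0, 0, 10],
    [0, 1, 62, 0, 0, 0, 10]
  ]
}}

```text
clock: 10.15
tcp_pos: [0.5194, 0.2204, 0.0398]
orientation: [-0.082, 3.139, 0.002]
contact_force: [-1.0, -0.7, 5.8]
grip_width: 0.0133
gripper_force: 36.6
```

{"method": "step_arm", "body": {
  "moves": [
    [0, 0, -15, 0, 0, 0, 10],
    [0, 0, -40, 0, 0, 0, 10],
    [0, 0, -65, 0, 0, 0, 10],
    [0, 0, -90, 0, 0, 0, 10],
    [0, 0, -120, 0, 0, 0, 10],
    [0, 0, -120, 0, 0, 0, 10],
    [0, 0, -120, 0, 0, 0, 10]
  ]
}}

```text
clock: 10.85
tcp_pos: [0.5188, 0.2202, 0.1599]
orientation: [-0.082, 3.139, 0.002]
contact_force: [0.4, -0.4, -1.8]
grip_width: 0.0131
gripper_force: 35.6
```

```bash
python3 -c "
from h import *
mv(.487,-.2112,.16,80.7)"
```

```text
t 10.85 tcp [0.5188 0.2202 0.1599] move [  54.2 -429.1   -0.7] [0.0012 0.0016 0.2145] w 13.1
```

{"method": "step_arm", "body": {
  "moves": [
    [4, -30, 0, 0, 0, 0.02, 10],
    [8, -65, 0, 0, 0, 0.04, 10],
    [13, -105, 0, 0, 0, 0.06, 10],
    [18, -145, 0, 0, 0, 0.08, 10],
    [23, -185, 0, 0, 0, 0.1, 10],
    [28, -225, 0, 0, 0, 0.12, 10],
    [33, -265, 0, 0, 0, 0.14, 10],
    [38, -300, 0, 0, 0, 0.15, 10]
  ]
}}

```text
clock: 11.65
tcp_pos: [0.4948, -0.0836, 0.1577]
orientation: [-0.156, -3.135, 0.001]
contact_force: [0.9, 0.0, -0.9]
grip_width: 0.0132
gripper_force: 35.5
```

{"method": "step_arm", "body": {
  "moves": [
    [0, -35, 0, 0, 0, 0.02, 10],
    [0, -70, 0, 0, 0, 0.04, 10],
    [0, -100, 0, 0, 0, 0.06, 10],
    [0, -125, 0, 0, 0, 0.06, 10],
    [0, -125, 0, 0, 0, 0.06, 10],
    [0, -125, 0, 0, 0, 0.06, 10]
  ]
}}

```text
clock: 12.25
tcp_pos: [0.4831, -0.206, 0.1577]
orientation: [-0.25, -3.13, -0.001]
contact_force: [-0.9, 0.3, -0.1]
grip_width: 0.0135
gripper_force: 35.5
```

```bash
python3 wr.py w5.png; python3 m4.py; python3 -c "
from h import *
mv(.487,-.2115,.1,80.7)"
```

```text
22492 27.472307489224015 ((490.6355895996094, -187.50791931152344), (214.38211059570312, 105.19646453857422), 80.71163177490234)
slot [247. 207.] [ 479.5 -262.8] [22.1 90. ] 80.9
slot [309. 212.] [ 487.7 -212.5] [24.2 90.3] 80.7
slot [377. 224.] [ 496. -162.] [22.9 90.2] 80.8
slot [445. 224.] [ 504.3 -111.2] [21.5 90.5] 80.9
t 12.3 tcp [ 0.4835 -0.2051  0.1578] move [-4.6 -5.8 57.8] [ 0.0006 -0.0019  0.005 ] w 13.6
```

View pics/w5.png

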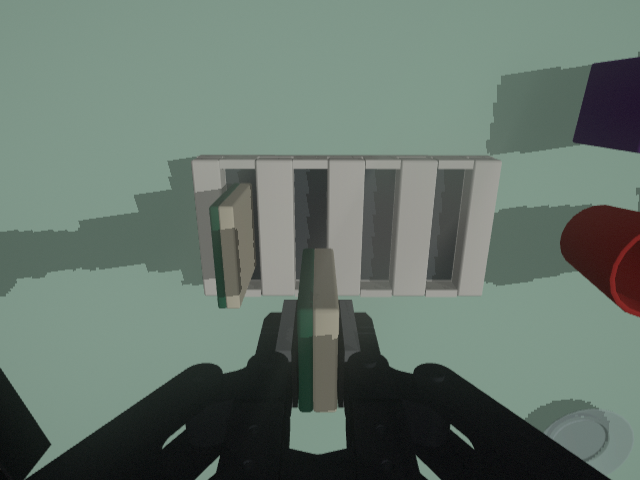

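d stands at (235,245) in the rightmost slot; b is held in line with the second slot at (311,225).

{"method": "step_arm", "body": {
  "moves": [
    [-4, -6, 20, 0, 0, 0, 10],
    [-4, -6, 57, 0, 0, 0, 10],
    [-4, -6, 57, 0, 0, 0, 10],
    [-4, -6, 57, 0, 0, 0, 10],
    [-4, -6, 57, 0, 0, 0, 10]
  ]
}}

```text
clock: 12.8
tcp_pos: [0.4879, -0.2122, 0.1029]
orientation: [0.246, 3.13, -0.0]
contact_force: [0.5, 0.5, 0.1]
grip_width: 0.0135
gripper_force: 35.5
```

```bash
python3 -c "
from h import *
mv(.487,-.212,.04,80.7)"
```

```text
t 12.8 tcp [ 0.4879 -0.2122  0.1029] move [ 1.1  0.1 62.9] [0.0001 0.0017 0.0054] w 13.5
```

{"method": "step_arm", "body": {
  "moves": [
    [0, 0, 20, 0, 0, 0, 10],
    [0, 0, 40, 0, 0, 0, 10],
    [0, 0, 52, 0, 0, 0, 10],
    [0, 0, 62, 0, 0, 0, 10],
    [0, 0, 62, 0, 0, 0, 10],
    [0, 0, 62, 0, 0, 0, 10]
  ]
}}

```text
clock: 13.4
tcp_pos: [0.4875, -0.2127, 0.0401]
orientation: [0.248, 3.131, -0.0]
contact_force: [-0.3, 0.4, 0.6]
grip_width: 0.0133
gripper_force: 36.3
```

{"method": "step_arm", "body": {
  "moves": [
    [0, 0, 0, 0, 0, 0, 20],
    [0, 0, 0, 0, 0, 0, 30],
    [0, 0, 0, 0, 0, 0, 34],
    [0, 0, 0, 0, 0, 0, 34],
    [0, 0, -25, 0, 0, 0, 34],
    [0, 0, -65, 0, 0, 0, 34],
    [0, 0, -105, 0, 0, 0, 34],
    [0, 0, -120, 0, 0, 0, 34]
  ]
}}

```text
clock: 14.2
tcp_pos: [0.4887, -0.2134, 0.1633]
orientation: [0.248, 3.126, -0.001]
contact_force: [-0.1, 1.2, 0.5]
grip_width: 0.0346
gripper_force: 0.0
```

{"method": "step_arm", "body": {
  "moves": [
    [0, 30, 0, 0, 0, 0, 36],
    [0, 70, 0, 0, 0, -0.03, 36],
    [0, 110, 0, 0, 0, -0.06, 36],
    [0, 150, 0, 0, 0, -0.09, 36],
    [0, 190, 0, 0, 0, -0.12, 36],
    [10, 230, 0, 0, 0, -0.15, 36],
    [20, 270, 0, 0, 0, -0.18, 36],
    [30, 300, 0, 0, 0, -0.21, 36]
  ]
}}

```text
clock: 15.0
tcp_pos: [0.5042, 0.0913, 0.1597]
orientation: [-0.087, 3.14, 0.001]
contact_force: [0.0, -0.4, -0.2]
grip_width: 0.0359
gripper_force: 0.0
```

```bash
python3 -c "
from h import *
mv(.5136,.1686,.16,92.5)"
```

```text
t 15.0 tcp [0.5042 0.0913 0.1597] move [-13.7  76.6  -0.2] [0.0007 0.0003 0.0119] w 35.9
```

{"method": "step_arm", "body": {
  "moves": [
    [-5, 30, 0, 0, 0, 0.01, 36],
    [-10, 55, 0, 0, 0, 0.01, 36],
    [-14, 74, 0, 0, 0, 0.01, 36],
    [-14, 74, 20, 0, 0, 0.01, 36],
    [-14, 74, 40, 0, 0, 0.01, 36],
    [-14, 74, 50, 0, 0, 0.01, 36],
    [-14, 74, 50, 0, 0, 0.01, 36],
    [-14, 74, 50, 0, 0, 0.01, 36]
  ]
}}

```text
clock: 15.8
tcp_pos: [0.5149, 0.1629, 0.11]
orientation: [-0.065, 3.141, 0.0]
contact_force: [0.4, 0.5, -0.3]
grip_width: 0.0363
gripper_force: 0.0
```

```bash
python3 -c "
from h import *
mv(.5136,.1686,.036,92.5)"; python3 wr.py w6.png; python3 m3.py
```

```text
t 15.8 tcp [0.5149 0.1629 0.11  ] move [ 1.1  5.7 74. ] [ 0.      0.0003 -0.002 ] w 36.3
a 1463 c 513.7 168.6 [30.5 14. ] 2.2 z 63.4
c 2092 c 524.7 121.3 [50.5 14.4] 2.6 z 75.3
```

{"method": "step_arm", "body": {
  "moves": [
    [1, 5.7, 10, 0, 0, 0, 36],
    [1, 5.7, 30, 0, 0, 0, 36],
    [1, 5.7, 55, 0, 0, 0, 36],
    [1, 5.7, 74, 0, 0, 0, 36],
    [1, 5.7, 74, 0, 0, 0, 36],
    [1, 5.7, 74, 0, 0, 0, 10],
    [1, 5.7, 74, 0, 0, 0, 10],
    [1, 5.7, 74, 0, 0, 0, 10]
  ]
}}

```text
clock: 16.65
tcp_pos: [0.5142, 0.1691, 0.0367]
orientation: [-0.066, 3.139, 0.001]
contact_force: [0.3, -0.0, 0.5]
grip_width: 0.0136
gripper_force: 34.3
```

{"method": "step_arm", "body": {
  "moves": [
    [0, 0, 0, 0, 0, 0, 10],
    [0, 0, -15, 0, 0, 0, 10],
    [0, 0, -40, 0, 0, 0, 10],
    [0, 0, -65, 0, 0, 0, 10],
    [0, 0, -90, 0, 0, 0, 10],
    [0, 0, -120, 0, 0, 0, 10],
    [0, 0, -120, 0, 0, 0, 10],
    [0, 0, -120, 0, 0, 0, 10]
  ]
}}

```text
clock: 17.45
tcp_pos: [0.5137, 0.1689, 0.1564]
orientation: [-0.066, 3.139, 0.002]
contact_force: [0.1, -0.0, -0.9]
grip_width: 0.0131
gripper_force: 34.3
```

```bash
python3 -c "
from h import *
mv(.495,-.1625,.16,80.7)"
```

```text
t 17.45 tcp [0.5137 0.1689 0.1564] move [  32.7 -330.3   -3.9] [0.0011 0.0017 0.2045] w 13.1
```

{"method": "step_arm", "body": {
  "moves": [
    [4, -35, -2, 0, 0, 0.02, 10],
    [8, -75, -4, 0, 0, 0.05, 10],
    [12, -118, -4, 0, 0, 0.08, 10],
    [16, -161, -4, 0, 0, 0.11, 10],
    [20, -204, -4, 0, 0, 0.14, 10],
    [24, -247, -4, 0, 0, 0.17, 10],
    [28, -290, -4, 0, 0, 0.2, 10],
    [33, -325, -4, 0, 0, 0.2, 10]
  ]
}}

```text
clock: 18.25
tcp_pos: [0.4928, -0.1598, 0.1585]
orientation: [-0.251, -3.13, 0.001]
contact_force: [0.1, 0.5, -0.2]
grip_width: 0.0134
gripper_force: 34.2
```

{"method": "step_arm", "body": {
  "moves": [
    [0, 0, 0, 0, 0, 0, 10],
    [0, 0, 0, 0, 0, 0, 10],
    [0, 0, 0, 0, 0, 0, 10]
  ]
}}

```text
clock: 18.55
tcp_pos: [0.4938, -0.156, 0.1588]
orientation: [-0.245, -3.13, -0.001]
contact_force: [-0.4, 0.5, -0.6]
grip_width: 0.0135
gripper_force: 34.2
```

```bash
python3 wr.py w7.png; python3 m4.py;python3 -c "
from h import *
mv(.495,-.1625,.1,80.7)"
```

```text
20855 27.483727232394415 ((490.4159851074219, -187.32440185546875), (214.04364013671875, 104.92422485351562), 80.68301391601562)
slot [172. 180.] [ 469.5 -262.5] [20.6 71.1] 81.7
slot [244. 207.] [ 487.7 -213.6] [22.3 90.1] 81.2
slot [309. 216.] [ 495.7 -163.2] [24.1 89.8] 80.5
slot [376. 220.] [ 503.9 -112.7] [23.  90.6] 80.6
t 18.6 tcp [ 0.494  -0.1558  0.159 ] move [-2.  -6.5 59. ] [ 0.0005 -0.0012  0.0067] w 13.6
```

View pics/w7.png

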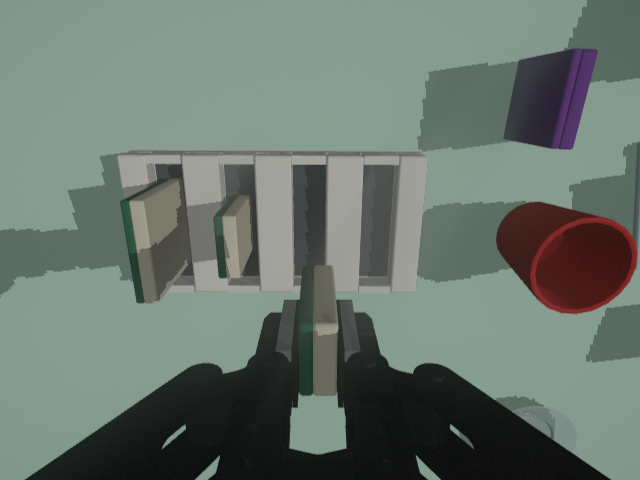

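d at (150,240) and b at (232,237) are standing; a is over the third slot (310,220). Placing it.

{"method": "step_arm", "body": {
  "moves": [
    [-2, -7, 20, 0, 0, 0.005, 10],
    [-2, -7, 59, 0, 0, 0.005, 10],
    [-2, -7, 59, 0, 0, 0.005, 10],
    [-2, -7, 59, 0, 0, 0.005, 10],
    [-2, -7, 59, 0, 0, 0.005, 10]
  ]
}}

```text
clock: 19.1
tcp_pos: [0.4961, -0.1643, 0.102]
orientation: [0.254, 3.129, 0.0]
contact_force: [0.2, -0.1, 0.8]
grip_width: 0.0133
gripper_force: 34.2
```

```bash
python3 -c "
from h import *
mv(.495,-.1625,.0365,80.7)"
```

```text
t 19.1 tcp [ 0.4961 -0.1643  0.102 ] move [ 1.4  1.5 65.5] [0.0002 0.0018 0.0004] w 13.3
```

{"method": "step_arm", "body": {
  "moves": [
    [0, 1.5, 20, 0, 0, 0, 10],
    [0, 1.5, 40, 0, 0, 0, 10],
    [0, 1.5, 55, 0, 0, 0, 10],
    [0, 1.5, 65, 0, 0, 0, 10],
    [0, 1.5, 65, 0, 0, 0, 10],
    [0, 1.5, 65, 0, 0, 0, 10]
  ]
}}

```text
clock: 19.7
tcp_pos: [0.4962, -0.1632, 0.0366]
orientation: [0.255, 3.129, -0.0]
contact_force: [0.0, 0.3, -0.0]
grip_width: 0.0134
gripper_force: 35.3
```

{"method": "step_arm", "body": {
  "moves": [
    [0, 0, 0.5, 0, 0, 0, 20],
    [0, 0, 0.5, 0, 0, 0, 30],
    [0, 0, 0.5, 0, 0, 0, 34],
    [0, 0, 0.5, 0, 0, 0, 34],
    [0, 0, -25, 0, 0, 0, 34],
    [0, 0, -65, 0, 0, 0, 34],
    [0, 0, -105, 0, 0, 0, 34],
    [0, 0, -123, 0, 0, 0, 34]
  ]
}}

```text
clock: 20.5
tcp_pos: [0.4967, -0.1637, 0.162]
orientation: [0.256, 3.127, -0.001]
contact_force: [1.1, -0.5, 0.7]
grip_width: 0.034
gripper_force: 0.0
```

{"method": "step_arm", "body": {
  "moves": [
    [0, 30, 0, 0, 0, -0.02, 36],
    [0, 70, 0, 0, 0, -0.05, 36],
    [0, 110, 0, 0, 0, -0.08, 36],
    [0, 150, 0, 0, 0, -0.11, 36],
    [0, 190, 0, 0, 0, -0.14, 36],
    [8, 230, 0, 0, 0, -0.18, 36],
    [16, 260, 0, 0, 0, -0.21, 36],
    [16, 275, 0, 0, 0, -0.21, 36]
  ]
}}

```text
clock: 21.3
tcp_pos: [0.5232, 0.1143, 0.1585]
orientation: [0.082, -3.14, -0.002]
contact_force: [0.6, -0.0, -0.4]
grip_width: 0.0358
gripper_force: 0.0
```

```bash
python3 -c "
from h import *
mv(.5266,.1215,.12,92.5)"; python3 wr.py w8.png; python3 m3.py
```

```text
t 21.3 tcp [0.5232 0.1143 0.1585] move [-3.8  6.9 38.5] [ 0.0011 -0.0007  0.0083] w 35.8
c 1909 c 526.9 121.4 [54.3 14. ] 2.9 z 75.4
```

{"method": "step_arm", "body": {
  "moves": [
    [-4, 6, 15, 0, 0, 0.005, 36],
    [-4, 6, 35, 0, 0, 0.005, 36],
    [-4, 6, 48, 0, 0, 0.005, 36],
    [-4, 6, 48, 0, 0, 0.005, 36],
    [-4, 6, 48, 0, 0, 0.005, 36]
  ]
}}

```text
clock: 21.85
tcp_pos: [0.5278, 0.1157, 0.1103]
orientation: [0.063, -3.14, 0.001]
contact_force: [0.8, 0.0, 0.3]
grip_width: 0.0362
gripper_force: 0.0
```

```bash
python3 -c "
from h import *
mv(.5268,.1214,.043,92.7)"
```

```text
t 21.85 tcp [0.5278 0.1157 0.1103] move [ 0.7  5.8 67.3] [-0.0008 -0.0009 -0.007 ] w 36.2
```

{"method": "step_arm", "body": {
  "moves": [
    [0.5, 5.8, 10, 0, 0, 0, 36],
    [0.5, 5.8, 30, 0, 0, 0, 36],
    [0.5, 5.8, 52, 0, 0, 0, 36],
    [0.5, 5.8, 67, 0, 0, 0, 36],
    [0.5, 5.8, 67, 0, 0, 0, 36],
    [0.5, 5.8, 67, 0, 0, 0, 10],
    [0.5, 5.8, 67, 0, 0, 0, 10],
    [0.5, 5.8, 67, 0, 0, 0, 10]
  ]
}}

```text
clock: 22.65
tcp_pos: [0.5277, 0.1231, 0.0445]
orientation: [-0.066, 3.139, 0.001]
contact_force: [-0.2, 0.8, -0.9]
grip_width: 0.0134
gripper_force: 35.5
```

{"method": "step_arm", "body": {
  "moves": [
    [0, 0, 0, 0, 0, 0, 10],
    [0, 0, -15, 0, 0, 0, 10],
    [0, 0, -40, 0, 0, 0, 10],
    [0, 0, -65, 0, 0, 0, 10],
    [0, 0, -90, 0, 0, 0, 10],
    [0, 0, -118, 0, 0, 0, 10],
    [0, 0, -118, 0, 0, 0, 10],
    [0, 0, -118, 0, 0, 0, 10]
  ]
}}

```text
clock: 23.45
tcp_pos: [0.5272, 0.1229, 0.1622]
orientation: [-0.066, 3.139, 0.001]
contact_force: [-0.5, 0.2, -1.9]
grip_width: 0.0133
gripper_force: 35.6
```

```bash
python3 -c "
from h import *
mv(.503,-.1130,.16,80.7)"
```

```text
t 23.45 tcp [0.5272 0.1229 0.1622] move [  34.2 -234.7    2. ] [0.0008 0.0014 0.2045] w 13.3
```

{"method": "step_arm", "body": {
  "moves": [
    [5, -35, 0, 0, 0, 0.03, 10],
    [10, -75, 0, 0, 0, 0.06, 10],
    [15, -115, 0, 0, 0, 0.1, 10],
    [20, -155, 0, 0, 0, 0.14, 10],
    [27, -195, 0, 0, 0, 0.18, 10],
    [34, -230, 0, 0, 0, 0.205, 10],
    [34, -230, 0, 0, 0, 0.205, 10],
    [34, -230, 0, 0, 0, 0.205, 10]
  ]
}}

```text
clock: 24.25
tcp_pos: [0.5018, -0.1091, 0.1605]
orientation: [-0.258, -3.129, 0.0]
contact_force: [0.5, 0.7, -1.0]
grip_width: 0.0136
gripper_force: 35.6
```

```bash
python3 wr.py w9.png; python3 m4.py;python3 -c "
from h import *
mv(.503,-.1130,.11,80.7)"
```

```text
19283 27.489287356682592 ((490.3747253417969, -187.6214141845703), (214.30845642089844, 104.99458312988281), 80.68091583251953)
slot [103. 172.] [ 440.6 -259.4] [18.8 12.8] 82.0
slot [179. 209.] [ 486.4 -214.6] [20.1 88.4] 80.9
slot [247. 211.] [ 495.7 -164.5] [22.7 90.1] 80.7
slot [311. 201.] [ 502.6 -113.6] [24.2 88.3] 80.7
slot [125. 273.] [ 521.2 -268.1] [ 9.3 18.7] 29.5
t 24.3 tcp [ 0.5022 -0.1078  0.1606] move [-1.8 -5.  50.6] [ 0.0001 -0.0019 -0.0001] w 13.7
```

View pics/w9.png

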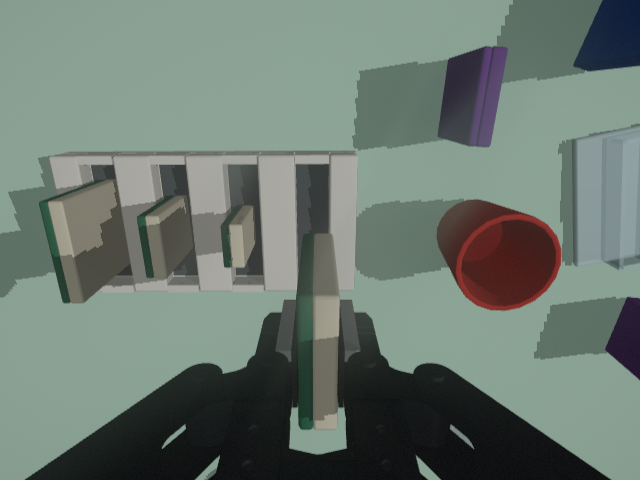

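d, b and a stand at (80,240), (163,237) and (238,237); c is over the last slot (313,215).

{"method": "step_arm", "body": {
  "moves": [
    [-2, -5.5, 20, 0, 0, 0, 10],
    [-2, -5.5, 51, 0, 0, 0, 10],
    [-2, -5.5, 51, 0, 0, 0, 10],
    [-2, -5.5, 51, 0, 0, 0, 10],
    [-2, -5.5, 51, 0, 0, 0, 10]
  ]
}}

```text
clock: 24.8
tcp_pos: [0.5047, -0.1136, 0.1116]
orientation: [0.254, 3.13, 0.0]
contact_force: [0.0, -0.2, -0.6]
grip_width: 0.0135
gripper_force: 35.6
```

```bash
python3 -c "
from h import *
mv(.503,-.1130,.0445,80.7)"
```

```text
t 24.8 tcp [ 0.5047 -0.1136  0.1116] move [ 1.9  0.3 67.1] [0.0003 0.0013 0.0007] w 13.5
```

{"method": "step_arm", "body": {
  "moves": [
    [1, 0.5, 20, 0, 0, 0, 10],
    [1, 0.5, 40, 0, 0, 0, 10],
    [1, 0.5, 56, 0, 0, 0, 10],
    [1, 0.5, 67, 0, 0, 0, 10],
    [1, 0.5, 67, 0, 0, 0, 10],
    [1, 0.5, 67, 0, 0, 0, 10]
  ]
}}

```text
clock: 25.4
tcp_pos: [0.5037, -0.1135, 0.0444]
orientation: [0.255, 3.13, 0.0]
contact_force: [-0.4, 0.4, -0.2]
grip_width: 0.0135
gripper_force: 36.9
```

{"method": "step_arm", "body": {
  "moves": [
    [0, 0, 0.5, 0, 0, 0, 20],
    [0, 0, 0.5, 0, 0, 0, 30],
    [0, 0, 0.5, 0, 0, 0, 34],
    [0, 0, 0.5, 0, 0, 0, 34],
    [0, 0, -25, 0, 0, 0, 34],
    [0, 0, -65, 0, 0, 0, 34],
    [0, 0, -105, 0, 0, 0, 34],
    [0, 0, -140, 0, 0, 0, 34]
  ]
}}

```text
clock: 26.2
tcp_pos: [0.5029, -0.1137, 0.1855]
orientation: [0.256, 3.131, -0.0]
contact_force: [1.3, 0.1, 0.0]
grip_width: 0.0339
gripper_force: 0.0
```

{"method": "step_arm", "body": {
  "moves": [
    [0, 30, 0, 0, 0, 0, 34],
    [0, 60, 0, 0, 0, 0, 34],
    [0, 90, 0, 0, 0, 0, 34],
    [0, 110, 0, 0, 0, 0, 34],
    [0, 110, 0, 0, 0, 0, 34],
    [0, 110, 0, 0, 0, 0, 34]
  ]
}}

```text
clock: 26.8
tcp_pos: [0.5206, -0.0053, 0.1836]
orientation: [-0.254, -3.131, 0.001]
contact_force: [0.2, -0.2, -0.0]
grip_width: 0.034
gripper_force: 0.0
```

Run:
```python
from h import *
import cv2
f=grab('scene'); g=grab('side'); w=grab('wrist')
A=f['image'][200:370,160:370]; B=g['image'][130:290,220:420]; 
o=np.hstack([cv2.resize(A,(400,324)),cv2.resize(B,(400,324))]); cv2.imwrite('pics/end.png',o[...,::-1])
W=world(f)
for k,(x,y,t) in dict(d=(.479,-.261,.081),b=(.487,-.212,.069),a=(.495,-.163,.063),c=(.503,-.113,.075)).items():
    m=(abs(W[...,2]-t)<.0045)&(abs(W[...,0]-x)<.045)&(abs(W[...,1]-y)<.022)&(f['depth']>0);P=W[m]*1000
    print(k,len(P),cv2.minAreaRect(P[:,:2].astype(np.float32)))
```

```text
d 279 ((478.8351745605469, -260.2399597167969), (14.7802734375, 66.0259017944336), 80.9422836303711)
b 161 ((487.2998962402344, -211.39498901367188), (15.279964447021484, 42.77401351928711), 79.32147979736328)
a 109 ((495.9056396484375, -163.28317260742188), (14.083968162536621, 30.847070693969727), 80.08897399902344)
c 198 ((503.88836669921875, -112.9231948852539), (15.627450942993164, 54.71697998046875), 79.90658569335938)
```

View pics/end.png

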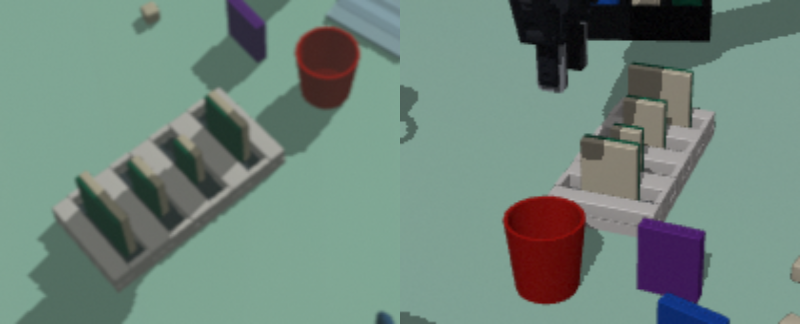

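All four stand upright in their slots, right to left d, b, a, c; the cup at (327,67) in the crop has not moved. Handing in.

```bash
python3 -c "
from bench import r
print(r.hand_in())"
```

```text
the job is handed in; nothing more can be done
None
```

I moved all four plaques into the white insert in reverse order (d, b, a, c from the rightmost slot), each standing upright, left the dice cup untouched, and handed the job in at about 27 s.

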